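# Clear the fallen sample off the spinning display

## Task

One of the sample air cylinders on the spinning desk display has fallen over under the clear cover. Without touching that sample, turn the display until it is out in the open in front of the cover, then lift it off and lay it gently on its side on the floor of the empty blue tray, without dropping it. Do not tip the standing samples or knock them off the display, and leave the sample in the other tray and the mug where they are.

Things in the scene. Friction and masses are not known exactly. Their poses are not given: they have to be found in the camera images.
- stand: fixed black foot (220 mm disc) of the display with a clear cover over its rear part. Origin on the desk under the turntable's axis; -x points to the open front (to the robot). Cover: level clear sheet 5 mm thick, underside 150 mm above the desk, x +35 to +195, y -125 to +125 mm, blue strip on its front edge, on two 12 mm rods at x +182, y +-80 mm; open at front and sides
- turntable: white round deck, 320 mm in diameter, 13 mm thick, turning freely either way without stops on a light bearing about its vertical z axis (it coasts on a little after a push). Origin: centre of the deck's upper face, 45 mm above the desk. Axes turn with the deck. Three blue push posts stand on its rim.
- post1 (a point): centre of the top of a blue push post fixed on the deck's rim: 18 mm in diameter, 50 mm high above the deck, 145 mm from the axis
- post2 (a point): second push post, the same, 120 degrees further round
- post3 (a point): third push post, the same
- sample_fallen: sample air cylinder: round bare-aluminium body 29 mm in diameter and 46 mm long between two square orange end caps (34 x 34 x 12 mm), 70 mm long in all, about 180 g. The one that lies on its side on the deck, about 90 mm from the axis. Origin: centre of the underside as it lies (17 mm below its own axis); x runs along its length, z up.
- sample_standing_1: sample air cylinder: round bare-aluminium body 29 mm in diameter and 46 mm long between two square orange end caps (34 x 34 x 12 mm), 70 mm long in all, about 180 g. Stands on end on the deck, about 90 mm from the axis. Origin: centre of its underside; z up along its length.
- sample_standing_2: the second sample that stands on the deck, the same
- tray_empty: the empty one of two like blue open trays fixed on the desk, outside 150 mm (x) by 120 mm (y), 24 mm high, walls and floor 4 mm thick. Origin: centre of its underside, on the desk.
- tray_taken: the tray that already holds a sample; the same size and look as the empty one; left and right of the display swap from start to start
- sample_in_tray: sample air cylinder: round bare-aluminium body 29 mm in diameter and 46 mm long between two square orange end caps (34 x 34 x 12 mm), 70 mm long in all, about 180 g. Lies on its side in the taken tray. Origin and axes as for the fallen one.
- mug: white mug, 80 mm wide, 90 mm high, on the desk to the right of the display, away from the robot. Origin: centre of its underside.

How it is judged (in metres and radians):
On the way, in this order (a step that is already met when the one before it is completed fails the run):
1. the fallen sample, resting on the turntable and untouched, has been turned out from under the cover (at least 15 mm in front of the turntable's axis) (x of sample_fallen in the frame of stand below -0.015 m and contact force between sample_fallen and turntable above 0.05 N and contact force between sample_fallen and the fingers below 0.1 N), for 0.2 s.
2. it has been lifted at least 40 mm off the deck (height (world z) of sample_fallen above 0.085 m and contact force between sample_fallen and the fingers above 0.3 N), for 0.1 s.
3. it is lowered inside the empty tray, still held until its underside is less than 15 mm above the tray's floor (x of sample_fallen in the frame of tray_empty between -0.06 and 0.06 m and y of sample_fallen in the frame of tray_empty between -0.045 and 0.045 m and z of sample_fallen in the frame of tray_empty below 0.019 m and contact force between sample_fallen and the fingers above 0.3 N), for 0.05 s.
At the end, for the whole second after the job is handed in: The fallen sample lies level (0.12 rad) and still in the empty tray, its middle within 60 mm (x) and 45 mm (y) of the tray's centre; both standing samples are upright (0.1 rad) within 150 mm of the deck's axis; the sample in the other tray moved under 30 mm, the mug under 50 mm (x of sample_fallen in the frame of tray_empty between -0.06 and 0.06 m and y of sample_fallen in the frame of tray_empty between -0.045 and 0.045 m and z of sample_fallen in the frame of tray_empty below 0.045 m and angle between sample_fallen's own x axis and vertical between 1.45 and 1.69 rad and linear speed of sample_fallen below 0.02 m/s and angle between each of sample_standing_1, sample_standing_2's own z axis and vertical below 0.1 rad and horizontal distance between each of sample_standing_1, sample_standing_2 and turntable below 0.15 m and height (world z) of each of sample_standing_1, sample_standing_2 above 0.035 m and linear speed of each of sample_standing_1, sample_standing_2 below 0.1 m/s and distance of sample_in_tray from where it was at the start of the episode below 0.03 m and distance of mug from where it was at the start of the episode below 0.05 m); the robot touches nothing.
It fails at once if the fingers touch the fallen sample while it is still on the deck under the cover (x of sample_fallen in the frame of stand above 0.02 m and horizontal distance between sample_fallen and turntable below 0.17 m and height (world z) of sample_fallen below 0.085 m and contact force between sample_fallen and the fingers above 0.5 N).
It fails at once if a standing sample is tipped by more than 0.4 rad (angle between any of sample_standing_1, sample_standing_2's own z axis and vertical above 0.4 rad).
It fails at once if a standing sample leaves the turntable (horizontal distance between any of sample_standing_1, sample_standing_2 and turntable above 0.165 m).
It fails at once if the sample in the other tray or the mug is moved by more than 50 mm (distance of any of sample_in_tray, mug from where it was at the start of the episode above 0.05 m).
It also fails if it takes over 67 s, if anything falls off the work surface, if the arm or the gripper's body presses on something with over 40 N, if the wrist force passes 120 N, or if a joint passes its speed limit or range.

## Robot

A 6-joint arm with a two-finger parallel gripper is mounted at the origin on the work surface. World frame = base frame: x ahead of the robot, y to its left, z up, the work surface at z = 0. Lengths are in mm, angles in degrees, forces in N, time in s.
With the tool pointing down it reaches from about 300 to 850 mm from the base axis. Payload 4.2 kg.
Tool frame: the origin (TCP) lies at the very end of the fingers, on their centre line; the grasp point (between the pads) lies 19 mm behind it; z points along the fingers, y is the line along which they close (so a half turn about z gives the same grasp; the last joint's range is limited). The gripper opens to 91 mm and grips with 3 to 60 N. Pads are 32 mm wide; open, the fingers measure 118 mm over their backs; the gripper's body (76 mm by 178 mm) begins 60 mm behind the grasp point.
Start: joints at [70.646, 18.312, 89.639, -0, 72.044, -1.146], TCP at [179.677, 546.223, 213.976] pointing down, gripper open.
Joint ranges: [-177.97, 177.97], [-48.28, 115.42], [12.27, 149.76], [-77.06, 257.06], [2.81, 150.46], [-146.56, 146.56]. Speed limits (degrees/s): [147.25, 147.25, 180, 180, 180, 180].

## Interface

Orientations are given as [roll, pitch, yaw] about the fixed x, y, z axes, in that order (R = Rz(yaw) Ry(pitch) Rx(roll)).
In Python, from workcell import env, grab_frame gives the robot as it stands. The module is installed in compiled form; this text tells all that it offers.
- The arm moves only by the tool move_arm, never from a script. Its argument "plan" is a list of rows, each an object of numbers: "tx", "ty", "tz": the shift along the tool's x, y, z in cm; "wx", "wy", "wz": the turn, a rotation vector about the tool's x, y, z in rad. In form: [{"tx": .., "ty": .., "tz": .., "wx": .., "wy": .., "wz": ..}, ...]. A call has 1 to 12 rows; each row shifts and turns the commanded pose from where the row before left it, along the tool's axes as they then stand; what a row does not reach is not made up. A row lasts 1/12 s, in which the tool goes at most 41.7 mm and 7.16 degrees, less where a joint would pass 70% of its speed; a pose out of reach is approached as far as the arm can. A call is refused whole if a number of a shift passes 4.17 or a number of a turn 0.125, either way. A call with a gripper value outside its range is refused whole. "gripper" is the finger opening in cm, from 0 to 9.12, set as the call begins (left out, the last holds). The fingers move at their own pace and stop on an object; "force" is the grip in N (left out, the last holds). Time passes only in rows, so rows that do not move let the fingers close. It gives the time, the measured TCP pose, the force, the opening and the grip force at its end, in the units of the state.
- env.state(): the state, without advancing time (a new reading comes with each control period).
- grab_frame(name): name is "scene" or "top"; returns a dict with "color" (480x640x3 uint8, red, green, blue), "vfov" (degrees; the focal length in pixels is half the picture's height over the tangent of half this angle, whatever the lens; pixels are square), "cx", "cy" (the principal point, pixels), "k1" (the pictures are not rectified: a ray, as slopes to the right and down, at radius r is drawn at 1 + k1 r^2 times it, then the intrinsics apply), "view" (4x4, takes a point from world to camera coordinates). Camera axes: x right, y up, looking along -z (the intrinsics and any distortion apply to the point x, -y, -z); pixel columns grow to the right and rows downward; lengths in mm; the calibration is good to about 2 mm. A picture is of the moment at which its call begins. There is no depth.
- env.job_done(): hands the job in; it is judged then, once.
The state is a dict: "time_s": time; "qpos": joint angles; "qvel": joint speeds; "effort": joint torques, N m; "ee_pos": TCP position; "ee_rot": TCP orientation; "force": force on the tool from outside, world axes, zero at the start; "torque": the same for the moment, N m; "gripper_width": finger opening in mm; "gripper_force": force on a finger pad.
Only numpy, scipy, OpenCV 4.12 (cv2) and the standard library are available. Lean on these libraries where they do the work, as an engineer would, in place of code of your own. Each camera call takes 0.05 s, during which the arm holds its last target. There are 200 camera calls.

## Working session

There is one attempt and no reset: what is moved stays moved. The work goes in short steps, Python scripts to look and compute and a tool call to move; the robot and the scene stay as the last step left them, time stands still between calls to the robot, and variables do not carry over. Pictures are saved under pics/ and viewed, at most 10 in all, crops included, and the job is handed in when it is done.

Besides the shell and the picture viewer there is one more tool, called as a command line: name --argument value ..., lists and objects as JSON in quotes. move_arm: Moves the arm, as the interface text tells. Its arguments: {"type":"object","properties":{"plan":{"type":"array","items":{"type":"object","properties":{"tx":{"type":"number"},"ty":{"type":"number"},"tz":{"type":"number"},"wx":{"type":"number"},"wy":{"type":"number"},"wz":{"type":"number"}}}},"gripper":{"type":"number"},"force":{"type":"number"}},"required":["plan"]}

```bash
mkdir -p pics; cat > h.py <<'E'
import numpy as np, cv2
from workcell import env, grab_frame
def cam(f):
    fl=240/np.tan(np.radians(f["vfov"])/2); V=np.array(f["view"]); return fl,V
def ray(f,u,v):
    fl,V=cam(f); d=np.array([(u-f["cx"])/fl,(v-f["cy"])/fl]); s=d.copy()
    for _ in range(20): s=d/(1+f["k1"]*(s@s))
    R=V[:3,:3]; return -R.T@V[:3,3], R.T@np.array([s[0],-s[1],-1])
def onz(f,u,v,z):
    c,d=ray(f,u,v); return c+d*(z-c[2])/d[2]
def proj(f,p):
    fl,V=cam(f); q=V[:3,:3]@np.array(p,float)+V[:3,3]; s=np.array([q[0],-q[1]])/-q[2]
    s=s*(1+f["k1"]*(s@s)); return s*fl+[f["cx"],f["cy"]]
def save(f,n): cv2.imwrite(f"pics/{n}.png",f["color"][:,:,::-1])
def blobs(f,lo,hi,amin=40):
    hsv=cv2.cvtColor(f["color"],cv2.COLOR_RGB2HSV); m=cv2.inRange(hsv,lo,hi)
    n,l,st,c=cv2.connectedComponentsWithStats(m)
    return [(c[i].round(1).tolist(),st[i].tolist()) for i in range(1,n) if st[i][4]>=amin], m
E
python3 - <<'E'
from h import *
for n in("scene","top"):
    f=grab_frame(n); save(f,n+"0"); print(n,f["vfov"],f["cx"],f["cy"],f["k1"],ray(f,320,240))
    print("blue",blobs(f,(95,90,40),(130,255,255))[0]); print("orange",blobs(f,(3,120,80),(22,255,255))[0])
E
```

```text
scene 53.78878968051576 323.3564799821939 237.60634584021227 -0.08927924640630976 (array([1066.71562247,  492.80040119,  780.30310992]), array([-0.45572198, -0.52994432, -0.71522892]))
blue [([435.9, 73.3], [427, 63, 20, 21, 282]), ([286.7, 172.7], [251, 148, 71, 50, 1602]), ([323.0, 202.1], [320, 192, 7, 21, 133]), ([332.5, 228.8], [279, 198, 104, 61, 325]), ([406.2, 263.6], [401, 253, 11, 22, 162]), ([282.5, 283.2], [278, 273, 10, 22, 175]), ([507.0, 319.2], [459, 281, 98, 79, 4195])]
orange [([537.4, 7.6], [529, 1, 15, 17, 132]), ([557.9, 7.2], [556, 0, 5, 18, 51]), ([568.4, 143.5], [558, 138, 20, 15, 155]), ([293.0, 161.9], [286, 156, 12, 15, 73]), ([277.7, 173.6], [272, 166, 12, 16, 133]), ([634.4, 177.6], [626, 173, 14, 13, 97]), ([365.3, 212.5], [355, 204, 22, 18, 230]), ([362.7, 234.6], [353, 228, 21, 13, 111]), ([348.8, 294.8], [340, 285, 17, 21, 188]), ([299.8, 453.8], [277, 433, 45, 41, 139])]
top 53.87153420310696 305.93405812442046 240.18405492869502 0.00942710225827049 (array([ 465.77817052,  -10.20943803, 1168.52720878]), array([ 0.10623808, -0.04721952, -0.99366531]))
[... 178 characters left out ...]
9, 287.9], [400, 255, 59, 66, 2590]), ([237.6, 263.9], [234, 261, 8, 7, 40]), ([346.9, 263.1], [343, 260, 8, 7, 44]), ([156.6, 302.8], [125, 268, 63, 70, 3158])]
orange [([7.9, 97.7], [0, 96, 22, 5, 67]), ([85.4, 98.8], [76, 98, 20, 3, 41]), ([103.9, 111.4], [100, 99, 8, 35, 137]), ([357.4, 287.5], [0, 100, 640, 380, 118015]), ([4.2, 127.3], [0, 117, 8, 21, 47]), ([321.8, 200.4], [315, 196, 15, 10, 57]), ([249.1, 205.5], [247, 199, 5, 14, 49]), ([324.0, 211.6], [320, 208, 11, 9, 52]), ([296.4, 269.5], [289, 262, 16, 16, 213]), ([428.5, 273.8], [421, 271, 16, 7, 68]), ([434.7, 297.1], [427, 294, 16, 7, 70]), ([350.1, 392.8], [327, 378, 48, 31, 992]), ([193.7, 387.4], [187, 380, 15, 17, 183])]
```

View pics/top0.png

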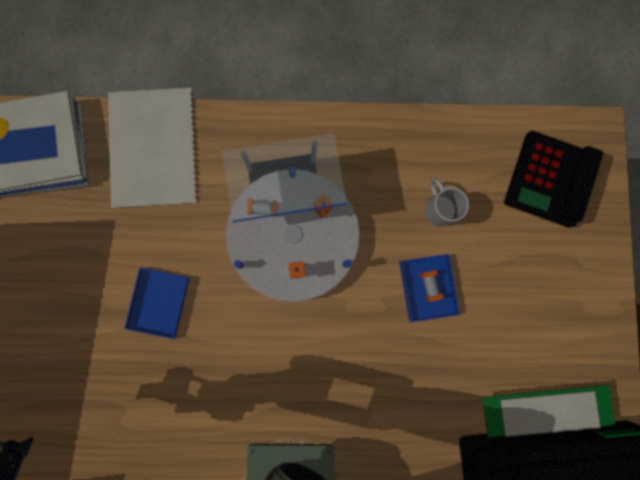

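View pics/scene0.png

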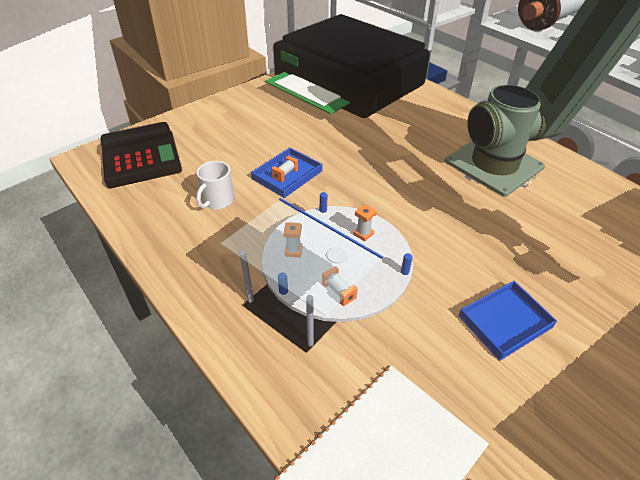

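Top view: fallen sample at about (262,206), under the left side of the cover. The standing ones are at (322,204) and (296,269). Posts are at (292,172), (238,264) and (347,263), the empty tray is on the left at (157,303), and the mug is at (447,205). The scene view agrees.

```bash
python3 - <<'E'
from h import *
f=grab_frame("top"); g=grab_frame("scene")
P=[onz(f,*p,95) for p in((292,170.9),(237.6,263.9),(346.9,263.1))]
for p in P: print("post",p.round(1),"scene px",proj(g,p).round(1))
x=np.array(P)[:,:2]; A=np.c_[2*x,np.ones(3)]; s=np.linalg.solve(A,(x**2).sum(1)); print("axis",s[:2],"r",np.sqrt(s[2]+s[:2]@s[:2]))
# white deck outline
hsv=cv2.cvtColor(f["color"],cv2.COLOR_RGB2HSV); m=cv2.inRange(hsv,(0,0,120),(180,40,255)); 
cs=[c for c in cv2.findContours(m,0,1)[0]]
m2=np.zeros_like(m); cv2.circle(m2,(293,235),75,255,-1); m&=m2
pts=np.argwhere(m)[:,::-1]; h=cv2.convexHull(pts.astype(np.int32)); h=h[h[:,0,1]>215]
q=np.array([onz(f,*p,45)[:2] for p in h[:,0]]); A=np.c_[2*q,np.ones(len(q))]; s2=np.linalg.lstsq(A,(q**2).sum(1),rcond=None)[0]; print("deck",s2[:2],np.sqrt(s2[2]+s2[:2]@s2[:2]))
for n,p,z in(("fallenTop?",(262,206),62),("st_rear top",(321.8,201.5),115),("st_front top",(296.4,269.5),115),("mug",(453,205),90),("sample tray",(431.6,285.5),21)):
    w=onz(f,*p,z); print(n,w.round(1), proj(g,w).round(1))
# strip
print("strip ends",[onz(f,*p,153).round(0) for p in((233,221),(346,204))])
# tray rim
b,_=blobs(f,(95,90,40),(130,255,255))
mm=blobs(f,(95,90,40),(130,255,255))[1]
for c in cv2.findContours(mm,0,1)[0]:
    if cv2.contourArea(c)>1500:
        bx=cv2.boxPoints(cv2.minAreaRect(c)); 
        if bx[:,1].min()>240: w=np.array([onz(f,*p,24)[:2] for p in bx]); print("tray",w.round(0).tolist(),w.mean(0).round(1), np.linalg.norm(w[0]-w[1]),np.linalg.norm(w[1]-w[2]))
c=cv2.resize(f["color"][150:320,120:380],None,fx=3,fy=3,interpolation=cv2.INTER_CUBIC); cv2.imwrite("pics/c1.png",c[:,:,::-1])
E
```

```text
post [741.   5.  95.] scene px [282.4 272.8]
post [523.7 125.3  95. ] scene px [406.9 253.8]
post [ 528.4 -122.9   95. ] scene px [323.2 192.9]
axis [597.66786774   2.55105049] r 143.31932572265134
deck [558.3500968  -50.24997763] 85.20834742525075
fallenTop? [663.4  75.4  62. ] [337.1 285.2]
st_rear top [666.1 -63.7 115. ] [290.7 228.2]
st_front top [511.7  -8.2 115. ] [364.9 209.1]
mug [ 666.8 -370.4   90. ] [212.6 168.1]
sample tray [ 480.7 -336.8   21. ] [283.9 167.2]
strip ends [array([613., 130., 153.]), array([ 654., -115.,  153.])]
tray [[373.0, 397.0], [520.0, 371.0], [494.0, 251.0], [347.0, 280.0]] [433.4 324.9] 149.01098183849993 122.37229237138324
tray [[538.0, -259.0], [560.0, -380.0], [414.0, -402.0], [393.0, -281.0]] [ 476.3 -330.6] 123.64070556446154 147.38624419990416
```

View pics/c1.png

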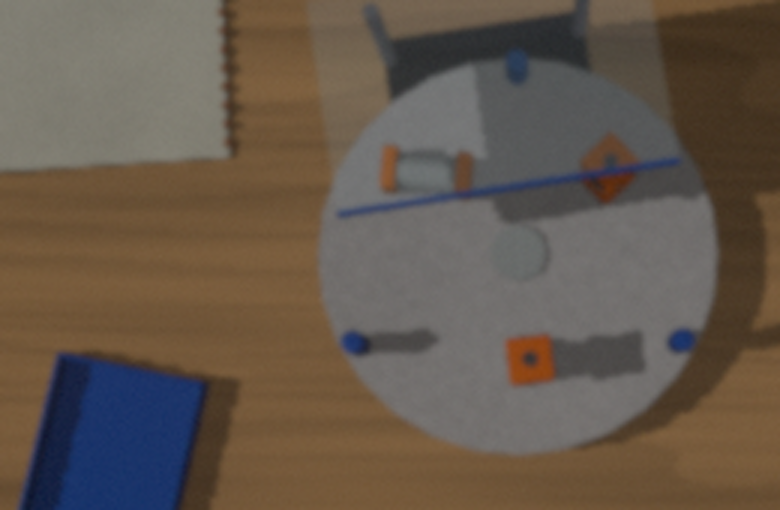

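Axis is at about (597.5, 2.5), stand yaw is about 9.5°, and the fallen sample is at world angle 48°, r≈98. I'll push post2 (121°) counter-clockwise by about 100°.

```bash
cat >> h.py <<'E'
from scipy.spatial.transform import Rotation as Ro
def tool():
    s=env.state(); return np.array(s["ee_pos"]),Ro.from_euler("xyz",s["ee_rot"],degrees=True)
def shifts(pts,R=None,p=None):
    p0,R0=tool(); p=p0 if p is None else np.array(p,float); R=R or R0
    for q in pts:
        q=np.array(q,float); print((R.inv().apply(q-p)/10).round(2).tolist(), q.round(0).tolist()); p=q
E
python3 - <<'E'
from h import *
s=env.state(); print(s["time_s"],s["ee_pos"],s["ee_rot"],s["gripper_width"]); p,R=tool(); print(R.as_matrix().round(3))
C=np.array([597.5,2.5])
P=lambda a,r=145,z=62: [*(C+r*np.array([np.cos(np.radians(a)),np.sin(np.radians(a))])),z]
print("in")
shifts([P(106,155,180),P(106,155,62)])
E
```

```text
0.2 [179.57511615 545.93197265 213.4449113 ] [-1.79938459e+02 -3.26820086e-04  1.61792552e+02] 91.17081022264713
[[-0.95   0.312 -0.   ]
 [ 0.312  0.95  -0.001]
 [ 0.    -0.001 -1.   ]]
in
[-47.97, -25.74, 3.37] [555.0, 151.0, 180.0]
[-0.0, 0.01, 11.8] [555.0, 151.0, 62.0]
```

move_arm --plan '[{"wz": -0.12}, {"wz": -0.12}, {"wz": -0.12}, {"wz": -0.12}, {"tx": -1.5, "ty": -2.2}, {"tx": -1.5, "ty": -2.2}, {"tx": -1.5, "ty": -2.2}, {"tx": -1.5, "ty": -2.2}, {"tx": -1.5, "ty": -2.2}, {"tx": -1.5, "ty": -2.2}, {"tx": -1.5, "ty": -2.2}, {"tx": -1.5, "ty": -2.2}]' --gripper 0 --force 40

```text
schema error: expected keys tx, ty, tz, wx, wy, wz
```

move_arm --plan '[{"tx": -1.5, "ty": -2.2}, {"tx": -1.5, "ty": -2.2}, {"tx": -1.5, "ty": -2.2}, {"tx": -1.5, "ty": -2.2}, {"tx": -1.5, "ty": -2.2}, {"tx": -1.5, "ty": -2.2}, {"tx": -1.5, "ty": -2.2}, {"tx": -1.5, "ty": -2.2}, {"tx": -1.5, "ty": -2.2}, {"tx": -1.5, "ty": -2.2}, {}]'

```text
schema error: expected keys tx, ty, tz, wx, wy, wz
```

```bash
python3 - <<'E'
from h import *
s=env.state(); print(s["time_s"],s["ee_pos"],s["ee_rot"],s["gripper_width"],s["qpos"])
C=np.array([597.5,2.5])
P=lambda a,r=145,z=62: [*(C+r*np.array([np.cos(np.radians(a)),np.sin(np.radians(a))])),z]
shifts([P(106,150,180),P(106,150,62)])
E
```

```text
0.2 [179.57511615 545.93197265 213.4449113 ] [-1.79938459e+02 -3.26820086e-04  1.61792552e+02] 91.17081022264713 [ 7.06462048e+01  1.83380967e+01  8.96785402e+01 -9.50751317e-04
  7.20448984e+01 -1.14605343e+00]
[-48.25, -26.16, 3.37] [556.0, 147.0, 180.0]
[-0.0, 0.01, 11.8] [556.0, 147.0, 62.0]
```

move_arm --plan '[{"tx": 0, "ty": 0, "tz": 0, "wx": 0, "wy": 0, "wz": -0.12}, {"tx": 0, "ty": 0, "tz": 0, "wx": 0, "wy": 0, "wz": -0.12}, {"tx": 0, "ty": 0, "tz": 0, "wx": 0, "wy": 0, "wz": -0.12}, {"tx": -1, "ty": -1.5, "tz": 0, "wx": 0, "wy": 0, "wz": -0.12}, {"tx": -2, "ty": -3, "tz": 0, "wx": 0, "wy": 0, "wz": 0}, {"tx": -2, "ty": -3, "tz": 0, "wx": 0, "wy": 0, "wz": 0}, {"tx": -2, "ty": -3, "tz": 0, "wx": 0, "wy": 0, "wz": 0}, {"tx": -2, "ty": -3, "tz": 0, "wx": 0, "wy": 0, "wz": 0}, {"tx": -2, "ty": -3, "tz": 0, "wx": 0, "wy": 0, "wz": 0}, {"tx": -2, "ty": -3, "tz": 0, "wx": 0, "wy": 0, "wz": 0}, {"tx": -2, "ty": -3, "tz": 0, "wx": 0, "wy": 0, "wz": 0}, {"tx": -2, "ty": -3, "tz": 0, "wx": 0, "wy": 0, "wz": 0}]' --gripper 0 --force 40

```text
time_s: 1.2
ee_pos: [387.8, 319.1, 214.0]
ee_rot: [180.0, 0.0, -170.7]
force: [0.3, 1.2, 0.8]
gripper_width: 14.3
gripper_force: 0.0
```

move_arm --plan '[{"tx": -2, "ty": -3, "tz": 0, "wx": 0, "wy": 0, "wz": 0}, {"tx": -2, "ty": -3, "tz": 0, "wx": 0, "wy": 0, "wz": 0}, {"tx": -2, "ty": -3, "tz": 0, "wx": 0, "wy": 0, "wz": 0}, {"tx": -2, "ty": -3, "tz": 0, "wx": 0, "wy": 0, "wz": 0}, {"tx": -2, "ty": -3, "tz": 0, "wx": 0, "wy": 0, "wz": 0}, {"tx": -1, "ty": -1.5, "tz": 0, "wx": 0, "wy": 0, "wz": 0}, {"tx": 0, "ty": 0, "tz": 0, "wx": 0, "wy": 0, "wz": 0}]'

```text
time_s: 1.78
ee_pos: [524.5, 172.7, 213.5]
ee_rot: [-179.9, 0.0, -170.9]
force: [0.5, 0.6, 0.6]
gripper_width: 0.0
gripper_force: 0.0
```

```bash
python3 - <<'E'
from h import *
s=env.state(); print(s["time_s"],s["ee_pos"],s["ee_rot"],s["gripper_width"],s["qpos"])
C=np.array([597.5,2.5])
P=lambda a,r=145,z=62: [*(C+r*np.array([np.cos(np.radians(a)),np.sin(np.radians(a))])),z]
shifts([P(106,150,180),P(106,150,62)])
print("arc from there"); shifts([P(a) for a in range(106,215,4)],p=P(106,150,62))
E
```

```text
1.7833 [524.52742285 172.70513843 213.47330789] [-1.79928756e+02  3.54545316e-02 -1.70945645e+02] 0.012389976585754504 [ 1.70772147e+01  1.62662368e+01  9.26872577e+01 -7.98352381e-02
  7.10213585e+01 -8.19511713e+01]
[-2.71, -3.06, 3.35] [556.0, 147.0, 180.0]
[0.01, 0.01, 11.8] [556.0, 147.0, 62.0]
arc from there
[-0.06, -0.5, 0.0] [558.0, 142.0, 62.0]
[1.0, -0.16, -0.0] [548.0, 139.0, 62.0]
[0.99, -0.23, -0.0] [539.0, 135.0, 62.0]
[0.97, -0.29, -0.0] [529.0, 131.0, 62.0]
[0.95, -0.36, -0.0] [521.0, 125.0, 62.0]
[0.92, -0.43, -0.0] [512.0, 120.0, 62.0]
[0.89, -0.49, 0.0] [504.0, 114.0, 62.0]
[0.85, -0.55, 0.0] [497.0, 107.0, 62.0]
[0.81, -0.61, 0.0] [490.0, 100.0, 62.0]
[0.76, -0.66, 0.0] [483.0, 92.0, 62.0]
[0.72, -0.71, 0.0] [477.0, 84.0, 62.0]
[0.66, -0.76, 0.0] [472.0, 75.0, 62.0]
[0.61, -0.81, 0.0] [467.0, 66.0, 62.0]
[0.55, -0.85, 0.0] [463.0, 57.0, 62.0]
[0.49, -0.88, 0.0] [460.0, 47.0, 62.0]
[0.43, -0.92, 0.0] [457.0, 38.0, 62.0]
[0.36, -0.94, 0.0] [455.0, 28.0, 62.0]
[0.3, -0.97, 0.0] [453.0, 18.0, 62.0]
[0.23, -0.99, 0.0] [453.0, 8.0, 62.0]
[0.16, -1.0, 0.0] [453.0, -3.0, 62.0]
[0.09, -1.01, 0.0] [453.0, -13.0, 62.0]
[0.02, -1.01, 0.0] [455.0, -23.0, 62.0]
[-0.05, -1.01, 0.0] [457.0, -33.0, 62.0]
[-0.12, -1.0, 0.0] [460.0, -42.0, 62.0]
[-0.19, -0.99, 0.0] [463.0, -52.0, 62.0]
[-0.26, -0.98, 0.0] [467.0, -61.0, 62.0]
[-0.33, -0.96, 0.0] [472.0, -70.0, 62.0]
[-0.39, -0.93, 0.0] [477.0, -79.0, 62.0]
```

move_arm --plan '[{"tx": -2.3, "ty": -3.3, "tz": 0, "wx": 0, "wy": 0, "wz": 0}, {"tx": 0, "ty": 0, "tz": 3.5, "wx": 0, "wy": 0, "wz": 0}, {"tx": 0, "ty": 0, "tz": 3.8, "wx": 0, "wy": 0, "wz": 0}, {"tx": 0, "ty": 0, "tz": 3.8, "wx": 0, "wy": 0, "wz": 0}, {"tx": 0, "ty": 0, "tz": 3, "wx": 0, "wy": 0, "wz": 0}, {"tx": 0, "ty": 0, "tz": 1, "wx": 0, "wy": 0, "wz": 0}, {"tx": 0, "ty": 0, "tz": 0, "wx": 0, "wy": 0, "wz": 0}]'

```text
time_s: 2.37
ee_pos: [547.8, 146.9, 60.4]
ee_rot: [-180.0, -0.4, -170.7]
force: [-1.0, -1.4, 0.6]
gripper_width: 0.4
gripper_force: 0.0
```

```bash
python3 - <<'E'
from h import *
C=np.array([597.5,2.5]); p,_=tool(); d=p[:2]-C; print(p, np.degrees(np.arctan2(d[1],d[0])),np.hypot(*d), env.state()["force"])
E
```

```text
[547.79581063 146.89767899  60.43031442] 108.99435287259571 152.71278970549255 [-0.95597028 -1.38674248  0.58279289]
```

move_arm --plan '[{"tx": 0.4, "ty": -0.5, "tz": 0, "wx": 0, "wy": 0, "wz": 0}, {"tx": 0.5, "ty": -0.35, "tz": 0, "wx": 0, "wy": 0, "wz": 0}, {"tx": 0.5, "ty": -0.15, "tz": 0, "wx": 0, "wy": 0, "wz": 0}, {"tx": 0.5, "ty": -0.13, "tz": 0, "wx": 0, "wy": 0, "wz": 0}, {"tx": 0.7, "ty": -0.22, "tz": 0, "wx": 0, "wy": 0, "wz": 0}, {"tx": 0.95, "ty": -0.37, "tz": 0, "wx": 0, "wy": 0, "wz": 0}, {"tx": 0.92, "ty": -0.43, "tz": 0, "wx": 0, "wy": 0, "wz": 0}, {"tx": 0.89, "ty": -0.5, "tz": 0, "wx": 0, "wy": 0, "wz": 0}, {"tx": 0.85, "ty": -0.55, "tz": 0, "wx": 0, "wy": 0, "wz": 0}, {"tx": 0.81, "ty": -0.61, "tz": 0, "wx": 0, "wy": 0, "wz": 0}, {"tx": 0.77, "ty": -0.66, "tz": 0, "wx": 0, "wy": 0, "wz": 0}, {"tx": 0.72, "ty": -0.71, "tz": 0, "wx": 0, "wy": 0, "wz": 0}]'

```text
time_s: 3.37
ee_pos: [473.7, 81.0, 62.9]
ee_rot: [180.0, -0.0, -170.7]
force: [0.4, -0.1, 0.6]
gripper_width: 0.7
gripper_force: 0.0
```

```bash
python3 - <<'E'
from h import *
f=grab_frame("top"); g=grab_frame("scene")
C=np.array([597.5,2.5]); p,_=tool(); d=p[:2]-C; print(p, np.degrees(np.arctan2(d[1],d[0])),np.hypot(*d), env.state()["force"])
a=f["color"][140:330,180:400]; b=g["color"][150:340,230:450]
cv2.imwrite("pics/a1.png",cv2.resize(np.hstack([a,b]),None,fx=1.8,fy=1.8)[:,:,::-1])
E
```

```text
[473.2572261   80.63238591  62.86525062] 147.8354996990214 146.76830922779493 [-1.11914389 -0.29501067 -0.20626799]
```

View pics/a1.png

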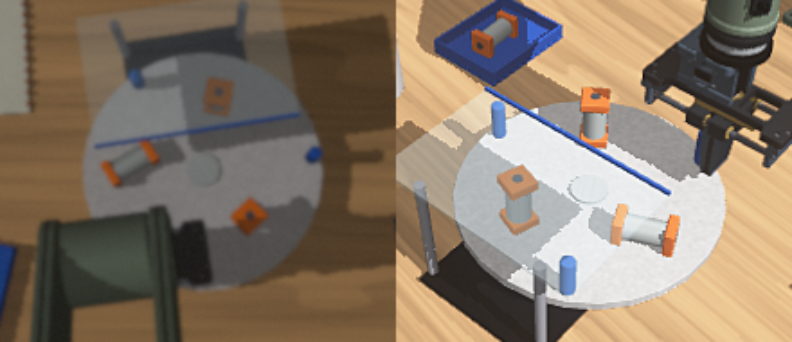

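The top crop shows the sample at about (130,162), just leaving the front edge. The standing ones are upright, and the scene view shows the fingers behind post2. I'll go on round.

move_arm --plan '[{"tx": 0.33, "ty": -0.4, "tz": 0, "wx": 0, "wy": 0, "wz": 0}, {"tx": 0.5, "ty": -0.6, "tz": 0, "wx": 0, "wy": 0, "wz": 0}, {"tx": 0.6, "ty": -0.81, "tz": 0, "wx": 0, "wy": 0, "wz": 0}, {"tx": 0.54, "ty": -0.85, "tz": 0, "wx": 0, "wy": 0, "wz": 0}, {"tx": 0.48, "ty": -0.88, "tz": 0, "wx": 0, "wy": 0, "wz": 0}, {"tx": 0.41, "ty": -0.92, "tz": 0, "wx": 0, "wy": 0, "wz": 0}, {"tx": 0.34, "ty": -0.95, "tz": 0, "wx": 0, "wy": 0, "wz": 0}, {"tx": 0.27, "ty": -0.97, "tz": 0, "wx": 0, "wy": 0, "wz": 0}, {"tx": 0.2, "ty": -0.99, "tz": 0, "wx": 0, "wy": 0, "wz": 0}, {"tx": 0.13, "ty": -1, "tz": 0, "wx": 0, "wy": 0, "wz": 0}, {"tx": 0.05, "ty": -0.8, "tz": 0, "wx": 0, "wy": 0, "wz": 0}, {"tx": 0, "ty": -0.5, "tz": 0, "wx": 0, "wy": 0, "wz": 0}]'

```text
time_s: 4.47
ee_pos: [452.5, -21.0, 63.0]
ee_rot: [-180.0, 0.0, -170.8]
force: [-0.5, 0.1, 0.4]
gripper_width: 0.5
gripper_force: 0.0
```

```bash
python3 - <<'E'
from h import *
f=grab_frame("top"); g=grab_frame("scene")
C=np.array([597.5,2.5]); p,_=tool(); d=p[:2]-C; print(p, np.degrees(np.arctan2(d[1],d[0])),np.hypot(*d), env.state()["force"])
a=f["color"][140:330,180:400]; b=g["color"][150:340,230:450]
cv2.imwrite("pics/a2.png",cv2.resize(np.hstack([a,b]),None,fx=1.8,fy=1.8)[:,:,::-1])
E
```

```text
[452.58155059 -20.57789502  62.93591543] -170.95176910425624 146.74449297347505 [ 0.43959482  0.03253668 -0.31275595]
```

View pics/a2.png

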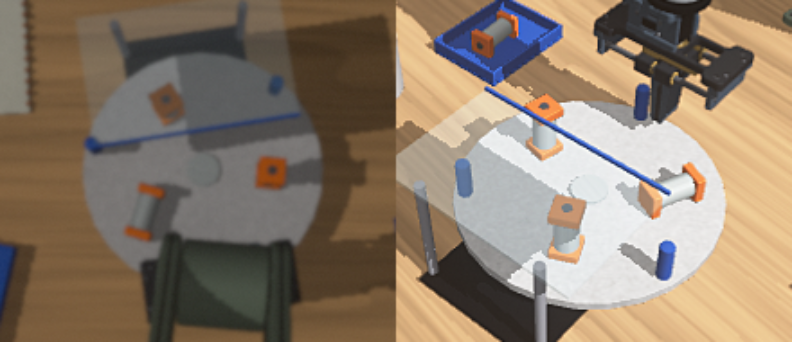

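The sample is now at crop (145,211), clear of the cover but still too close to it for the gripper body. I'll push about 22° further, then lift away.

move_arm --plan '[{"tx": 0, "ty": -0.5, "tz": 0, "wx": 0, "wy": 0, "wz": 0}, {"tx": -0.03, "ty": -0.76, "tz": 0, "wx": 0, "wy": 0, "wz": 0}, {"tx": -0.07, "ty": -0.76, "tz": 0, "wx": 0, "wy": 0, "wz": 0}, {"tx": -0.11, "ty": -0.76, "tz": 0, "wx": 0, "wy": 0, "wz": 0}, {"tx": -0.15, "ty": -0.75, "tz": 0, "wx": 0, "wy": 0, "wz": 0}, {"tx": -0.19, "ty": -0.74, "tz": 0, "wx": 0, "wy": 0, "wz": 0}, {"tx": -0.23, "ty": -0.72, "tz": 0, "wx": 0, "wy": 0, "wz": 0}, {"tx": -0.2, "ty": -0.5, "tz": 0, "wx": 0, "wy": 0, "wz": 0}, {"tx": 0, "ty": 0.5, "tz": -1, "wx": 0, "wy": 0, "wz": 0}, {"tx": 0, "ty": 0, "tz": -3.5, "wx": 0, "wy": 0, "wz": 0}, {"tx": 0, "ty": 0, "tz": -3.5, "wx": 0, "wy": 0, "wz": 0}, {"tx": 0, "ty": 0, "tz": -3.5, "wx": 0, "wy": 0, "wz": 0}]'

```text
time_s: 5.57
ee_pos: [469.3, -66.9, 179.7]
ee_rot: [180.0, -0.1, -170.7]
force: [2.0, 0.2, -0.3]
gripper_width: 0.6
gripper_force: 0.0
```

move_arm --plan '[{"tx": 3, "ty": 0, "tz": -2, "wx": 0, "wy": 0, "wz": 0}, {"tx": 3, "ty": 0, "tz": 0, "wx": 0, "wy": 0, "wz": 0}, {"tx": 3, "ty": 0, "tz": 0, "wx": 0, "wy": 0, "wz": 0}, {"tx": 2, "ty": 0, "tz": 0, "wx": 0, "wy": 0, "wz": 0}, {"tx": 0, "ty": 0, "tz": 0, "wx": 0, "wy": 0, "wz": 0}, {"tx": 0, "ty": 0, "tz": 0, "wx": 0, "wy": 0, "wz": 0}]' --gripper 9.1

```text
time_s: 6.07
ee_pos: [361.0, -85.0, 198.8]
ee_rot: [-180.0, 0.1, -170.7]
force: [0.4, -0.2, 0.1]
gripper_width: 37.1
gripper_force: 0.0
```

```bash
python3 - <<'E'
from h import *
f=grab_frame("top"); g=grab_frame("scene"); f2=grab_frame("top")
print(env.state()["time_s"],tool()[0], "moving?",np.abs(f["color"][160:300,220:365].astype(int)-f2["color"][160:300,220:365]).max())
for n,i in(("top",f2),("scene",g)): print(n,[b for b in blobs(i,(3,130,80),(16,255,255),25)[0] if 200<b[0][0]<440 and 150<b[0][1]<340])
a=f2["color"][150:330,200:390]; b=g["color"][160:340,240:430]
cv2.imwrite("pics/a3.png",cv2.resize(np.hstack([a,b]),None,fx=2.1,fy=2.1,interpolation=cv2.INTER_CUBIC)[:,:,::-1])
E
```

```text
6.2167 [362.49257314 -85.08916279 198.30833424] moving? 18
top [([324.2, 214.0], [315, 208, 19, 14, 148]), ([254.6, 223.0], [247, 219, 15, 10, 91]), ([278.5, 260.8], [272, 257, 14, 9, 61]), ([392.5, 264.9], [390, 259, 7, 13, 37]), ([428.7, 273.8], [421, 271, 16, 7, 66]), ([288.5, 283.9], [282, 280, 14, 9, 71]), ([375.9, 302.4], [367, 291, 20, 23, 87]), ([434.8, 297.2], [427, 294, 16, 7, 68]), ([360.2, 313.1], [353, 307, 16, 15, 41]), ([336.8, 321.0], [330, 315, 14, 12, 35]), ([209.2, 321.9], [205, 317, 10, 10, 30]), ([272.7, 323.1], [270, 317, 7, 15, 32]), ([323.7, 321.5], [317, 317, 14, 9, 27]), ([286.7, 328.7], [281, 326, 12, 7, 31])]
scene [([293.0, 161.9], [286, 156, 12, 15, 73]), ([277.7, 173.7], [272, 167, 12, 15, 131]), ([381.4, 223.4], [373, 218, 16, 17, 92]), ([370.8, 242.3], [363, 235, 17, 17, 190]), ([357.2, 290.9], [349, 284, 17, 12, 79])]
```

View pics/a3.png

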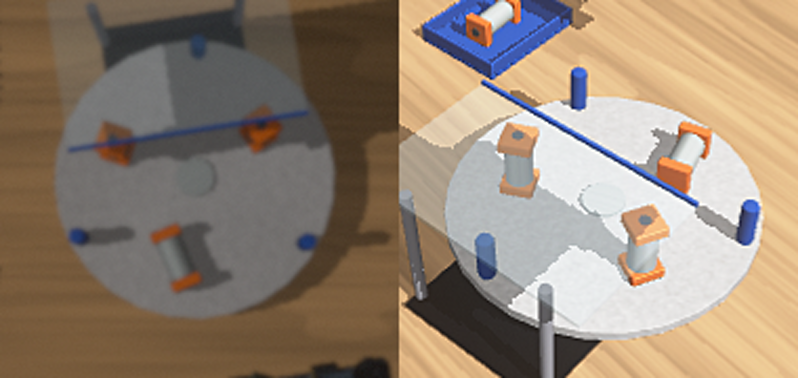

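The deck has turned about 120°. The fallen sample lies in front, with caps at top-view (278.5,260.8) and (288.5,283.9), well clear of the cover. The standing samples are upright at the cover edge.

```bash
python3 - <<'E'
from h import *
f=grab_frame("top"); g=grab_frame("scene")
B=[b for b in blobs(f,(3,130,80),(16,255,255),25)[0] if 265<b[0][0]<300 and 245<b[0][1]<300]; print(B)
S=[b[0] for b in blobs(g,(3,130,80),(16,255,255),25)[0]]
w=[onz(f,*b[0],73) for b in B]; w=np.array(w); m=w.mean(0); d=w[0]-w[1]; ang=np.degrees(np.arctan2(d[1],d[0]))
print("caps",w.round(1).tolist(),"mid",m.round(1),"len",np.linalg.norm(d),"axis deg",ang,"rel",m[:2]-[597.5,2.5],np.hypot(*(m[:2]-[597.5,2.5])))
print("scene px of mid",proj(g,[m[0],m[1],62]),[proj(g,p).round(0).tolist() for p in w])
p,R=tool(); print(p,R.as_euler("xyz",degrees=True),"closing deg",np.degrees(np.arctan2(R.as_matrix()[1,1],R.as_matrix()[0,1])),env.state()["qpos"])
E
```

```text
[([278.5, 260.8], [272, 257, 14, 9, 61]), ([288.7, 283.8], [282, 279, 14, 10, 70])]
caps [[533.2, 33.7, 73.0], [480.3, 9.3, 73.0]] mid [506.8  21.5  73. ] len 58.22444871369811 axis deg 24.787822923722086 rel [-90.74596168  18.98490637] 92.71060474161632
scene px of mid [374.40212316 233.4507139 ] [[370.0, 239.0], [379.0, 221.0]]
[362.28342955 -85.09423557 197.94223315] [ 1.79989717e+02  6.69814087e-03 -1.70672952e+02] closing deg 99.32704893163417 [-1.49999888e+01  4.21338964e-01  1.14486505e+02  1.33734315e-02
  6.50902889e+01 -1.14332670e+02]
```

move_arm --plan '[{"tx": 0, "ty": 0, "tz": 0, "wx": 0, "wy": 0, "wz": -0.09}, {"tx": 0, "ty": 0, "tz": 0, "wx": 0, "wy": 0, "wz": -0.09}, {"tx": 0, "ty": 0, "tz": 0, "wx": 0, "wy": 0, "wz": -0.09}, {"tx": -2.5, "ty": 0.5, "tz": 0, "wx": 0, "wy": 0, "wz": 0}, {"tx": -3, "ty": 0.6, "tz": 0, "wx": 0, "wy": 0, "wz": 0}, {"tx": -3, "ty": 0.6, "tz": 0, "wx": 0, "wy": 0, "wz": 0}, {"tx": -3, "ty": 0.6, "tz": 0, "wx": 0, "wy": 0, "wz": 0}, {"tx": -3, "ty": 0.6, "tz": 0, "wx": 0, "wy": 0, "wz": 0}, {"tx": -2, "ty": 0.5, "tz": 0, "wx": 0, "wy": 0, "wz": 0}, {"tx": -1.1, "ty": 0.2, "tz": 0, "wx": 0, "wy": 0, "wz": 0}, {"tx": 0, "ty": 0, "tz": 0, "wx": 0, "wy": 0, "wz": 0}, {"tx": 0, "ty": 0, "tz": 0, "wx": 0, "wy": 0, "wz": 0}]' --gripper 9.1

```text
time_s: 7.32
ee_pos: [505.7, 21.1, 197.3]
ee_rot: [180.0, -0.1, -155.2]
force: [0.1, 0.1, -0.8]
gripper_width: 90.8
gripper_force: 0.0
```

```bash
python3 - <<'E'
from h import *
p,R=tool(); print(p,R.as_euler("xyz",degrees=True)); shifts([(506.8,21.5,100),(506.8,21.5,49)])
g=grab_frame("scene"); print([b[0] for b in blobs(g,(3,130,80),(16,255,255),25)[0] if 340<b[0][0]<400])
E
```

```text
[505.6820491   21.13328027 197.30487877] [ 1.79973574e+02 -1.18167120e-01 -1.55187859e+02]
[-0.14, -0.02, 9.73] [507.0, 22.0, 100.0]
[-0.01, -0.0, 5.1] [507.0, 22.0, 49.0]
[[381.3, 223.3], [370.7, 242.3], [357.3, 290.8]]
```

move_arm --plan '[{"tx": -0.1, "ty": 0, "tz": 3, "wx": 0, "wy": 0, "wz": 0}, {"tx": 0, "ty": 0, "tz": 3, "wx": 0, "wy": 0, "wz": 0}, {"tx": 0, "ty": 0, "tz": 3, "wx": 0, "wy": 0, "wz": 0}, {"tx": 0, "ty": 0, "tz": 2.5, "wx": 0, "wy": 0, "wz": 0}, {"tx": 0, "ty": 0, "tz": 1.5, "wx": 0, "wy": 0, "wz": 0}, {"tx": 0, "ty": 0, "tz": 1, "wx": 0, "wy": 0, "wz": 0}, {"tx": 0, "ty": 0, "tz": 0.6, "wx": 0, "wy": 0, "wz": 0}, {"tx": 0, "ty": 0, "tz": 0.2, "wx": 0, "wy": 0, "wz": 0}, {"tx": 0, "ty": 0, "tz": 0, "wx": 0, "wy": 0, "wz": 0}, {"tx": 0, "ty": 0, "tz": 0, "wx": 0, "wy": 0, "wz": 0}]'

```text
time_s: 8.2
ee_pos: [507.7, 21.5, 50.9]
ee_rot: [-180.0, 0.1, -155.2]
force: [1.1, -0.4, -0.5]
gripper_width: 91.0
gripper_force: 0.0
```

move_arm --plan '[{"tx": 0, "ty": 0, "tz": 0, "wx": 0, "wy": 0, "wz": 0}, {"tx": 0, "ty": 0, "tz": 0, "wx": 0, "wy": 0, "wz": 0}, {"tx": 0, "ty": 0, "tz": 0, "wx": 0, "wy": 0, "wz": 0}, {"tx": 0, "ty": 0, "tz": 0, "wx": 0, "wy": 0, "wz": 0}, {"tx": 0, "ty": 0, "tz": 0, "wx": 0, "wy": 0, "wz": 0}, {"tx": 0, "ty": 0, "tz": 0, "wx": 0, "wy": 0, "wz": 0}, {"tx": 0, "ty": 0, "tz": 0, "wx": 0, "wy": 0, "wz": 0}, {"tx": 0, "ty": 0, "tz": 0, "wx": 0, "wy": 0, "wz": 0}, {"tx": 0, "ty": 0, "tz": 0, "wx": 0, "wy": 0, "wz": 0}, {"tx": 0, "ty": 0, "tz": 0, "wx": 0, "wy": 0, "wz": 0}, {"tx": 0, "ty": 0, "tz": 0, "wx": 0, "wy": 0, "wz": 0}, {"tx": 0, "ty": 0, "tz": 0, "wx": 0, "wy": 0, "wz": 0}]' --gripper 2 --force 25

```text
time_s: 9.2
ee_pos: [506.9, 21.6, 49.9]
ee_rot: [180.0, -0.0, -155.2]
force: [-0.1, 0.5, 0.2]
gripper_width: 28.4
gripper_force: 25.0
```

move_arm --plan '[{"tx": 0, "ty": 0, "tz": -0.5, "wx": 0, "wy": 0, "wz": 0}, {"tx": 0, "ty": 0, "tz": -1, "wx": 0, "wy": 0, "wz": 0}, {"tx": 0, "ty": 0, "tz": -2, "wx": 0, "wy": 0, "wz": 0}, {"tx": 0, "ty": 0, "tz": -2.5, "wx": 0, "wy": 0, "wz": 0}, {"tx": 0, "ty": 0, "tz": -2.5, "wx": 0, "wy": 0, "wz": 0}, {"tx": 0, "ty": 0, "tz": -2.5, "wx": 0, "wy": 0, "wz": 0}, {"tx": 0, "ty": 0, "tz": -1.5, "wx": 0, "wy": 0, "wz": 0}, {"tx": 0, "ty": 0, "tz": -0.5, "wx": 0, "wy": 0, "wz": 0.05}, {"tx": 0, "ty": 0, "tz": 0, "wx": 0, "wy": 0, "wz": 0.1}, {"tx": 0, "ty": 0, "tz": 0, "wx": 0, "wy": 0, "wz": 0.1}, {"tx": 0, "ty": 0, "tz": 0, "wx": 0, "wy": 0, "wz": 0.1}, {"tx": 0, "ty": 0, "tz": 0, "wx": 0, "wy": 0, "wz": 0.1}]'

```text
time_s: 10.2
ee_pos: [506.9, 21.6, 180.8]
ee_rot: [180.0, 0.0, 178.7]
force: [-1.0, 0.5, -2.1]
gripper_width: 28.6
gripper_force: 25.0
```

move_arm --plan '[{"tx": 0, "ty": 0, "tz": 0, "wx": 0, "wy": 0, "wz": 0.1}, {"tx": 0, "ty": 0, "tz": 0, "wx": 0, "wy": 0, "wz": 0.06}, {"tx": 0.6, "ty": 1.4, "tz": 0, "wx": 0, "wy": 0, "wz": 0}, {"tx": 1.2, "ty": 2.7, "tz": 0, "wx": 0, "wy": 0, "wz": 0}, {"tx": 1.2, "ty": 2.7, "tz": 0, "wx": 0, "wy": 0, "wz": 0}, {"tx": 1.2, "ty": 2.7, "tz": 0, "wx": 0, "wy": 0, "wz": 0}, {"tx": 1.2, "ty": 2.7, "tz": 0, "wx": 0, "wy": 0, "wz": 0}, {"tx": 1.2, "ty": 2.7, "tz": 0, "wx": 0, "wy": 0, "wz": 0}, {"tx": 1.2, "ty": 2.7, "tz": 0, "wx": 0, "wy": 0, "wz": 0}, {"tx": 1.2, "ty": 2.7, "tz": 0, "wx": 0, "wy": 0, "wz": 0}, {"tx": 1.2, "ty": 2.7, "tz": 0, "wx": 0, "wy": 0, "wz": 0}, {"tx": 1.2, "ty": 2.7, "tz": 0, "wx": 0, "wy": 0, "wz": 0}]'

```text
time_s: 11.2
ee_pos: [439.6, 296.0, 180.8]
ee_rot: [180.0, 0.0, 169.8]
force: [-0.1, 1.0, -2.4]
gripper_width: 28.6
gripper_force: 25.0
```

move_arm --plan '[{"tx": 0.6, "ty": 1.5, "tz": 0, "wx": 0, "wy": 0, "wz": 0}, {"tx": 0.4, "ty": 1, "tz": 0, "wx": 0, "wy": 0, "wz": 0}, {"tx": 0, "ty": 0, "tz": 0, "wx": 0, "wy": 0, "wz": 0}, {"tx": 0, "ty": 0, "tz": 0, "wx": 0, "wy": 0, "wz": 0}, {"tx": 0, "ty": 0, "tz": 0, "wx": 0, "wy": 0, "wz": 0}]'

```text
time_s: 11.62
ee_pos: [435.0, 320.0, 180.1]
ee_rot: [-180.0, 0.0, 169.8]
force: [0.2, 0.8, -3.1]
gripper_width: 28.2
gripper_force: 25.0
```

```bash
python3 - <<'E'
from h import *
s=env.state(); print(s["time_s"],s["gripper_width"],s["gripper_force"],s["ee_pos"],s["ee_rot"]); shifts([(433.4,324.9,60),(433.4,324.9,9)])
g=grab_frame("scene"); a=g["color"][180:420,370:610]
f=grab_frame("top"); b=f["color"][180:420,80:320]
cv2.imwrite("pics/t1.png",cv2.resize(np.hstack([a,b]),None,fx=1.6,fy=1.6,interpolation=cv2.INTER_CUBIC)[:,:,::-1])
E
```

```text
11.6167 28.200000625732148 24.96571272611618 [434.97759855 319.99609585 180.08757094] [-1.79956290e+02  8.26060041e-03  1.69775558e+02]
[0.24, 0.46, 12.01] [433.0, 325.0, 60.0]
[0.0, 0.0, 5.1] [433.0, 325.0, 9.0]
```

View pics/t1.png

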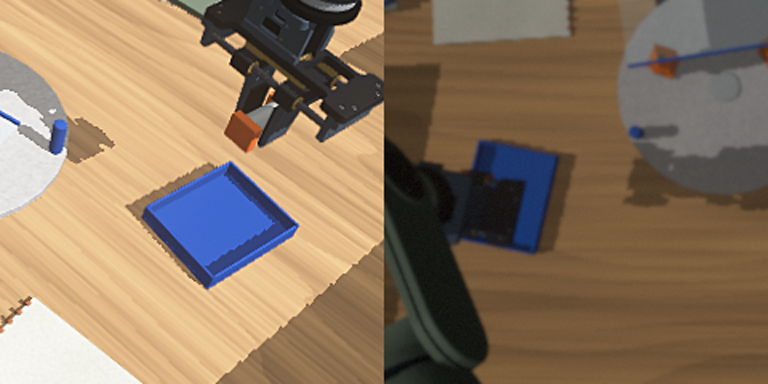

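The sample is held between the fingers over the empty tray, with the orange cap at crop (243,130). Now I'll lower it.

move_arm --plan '[{"tx": 0.2, "ty": 0.5, "tz": 1, "wx": 0, "wy": 0, "wz": 0}, {"tx": 0, "ty": 0, "tz": 2.5, "wx": 0, "wy": 0, "wz": 0}, {"tx": 0, "ty": 0, "tz": 2.5, "wx": 0, "wy": 0, "wz": 0}, {"tx": 0, "ty": 0, "tz": 2.5, "wx": 0, "wy": 0, "wz": 0}, {"tx": 0, "ty": 0, "tz": 2.5, "wx": 0, "wy": 0, "wz": 0}, {"tx": 0, "ty": 0, "tz": 2, "wx": 0, "wy": 0, "wz": 0}, {"tx": 0, "ty": 0, "tz": 1, "wx": 0, "wy": 0, "wz": 0}, {"tx": 0, "ty": 0, "tz": 0.8, "wx": 0, "wy": 0, "wz": 0}, {"tx": 0, "ty": 0, "tz": 0.8, "wx": 0, "wy": 0, "wz": 0}, {"tx": 0, "ty": 0, "tz": 0.5, "wx": 0, "wy": 0, "wz": 0}, {"tx": 0, "ty": 0, "tz": 0.4, "wx": 0, "wy": 0, "wz": 0}, {"tx": 0, "ty": 0, "tz": 0.2, "wx": 0, "wy": 0, "wz": 0}]'

```text
time_s: 12.72
ee_pos: [434.0, 326.6, 13.1]
ee_rot: [180.0, 0.0, 169.8]
force: [-0.6, 0.4, -2.5]
gripper_width: 28.8
gripper_force: 25.0
```

move_arm --plan '[{"tx": 0, "ty": 0, "tz": 0.1, "wx": 0, "wy": 0, "wz": 0}, {"tx": 0, "ty": 0, "tz": 0.1, "wx": 0, "wy": 0, "wz": 0}, {"tx": 0, "ty": 0, "tz": 0, "wx": 0, "wy": 0, "wz": 0}, {"tx": 0, "ty": 0, "tz": 0, "wx": 0, "wy": 0, "wz": 0}, {"tx": 0, "ty": 0, "tz": 0, "wx": 0, "wy": 0, "wz": 0}, {"tx": 0, "ty": 0, "tz": 0, "wx": 0, "wy": 0, "wz": 0}]'

```text
time_s: 13.22
ee_pos: [433.9, 326.5, 11.2]
ee_rot: [180.0, 0.0, 169.8]
force: [-0.3, 0.4, -2.3]
gripper_width: 28.6
gripper_force: 25.0
```

move_arm --plan '[{"tx": 0, "ty": 0, "tz": 0.1, "wx": 0, "wy": 0, "wz": 0}, {"tx": 0, "ty": 0, "tz": 0.07, "wx": 0, "wy": 0, "wz": 0}, {"tx": 0, "ty": 0, "tz": 0, "wx": 0, "wy": 0, "wz": 0}, {"tx": 0, "ty": 0, "tz": 0, "wx": 0, "wy": 0, "wz": 0}, {"tx": 0, "ty": 0, "tz": 0, "wx": 0, "wy": 0, "wz": 0}]'

```text
time_s: 13.63
ee_pos: [433.8, 326.4, 9.3]
ee_rot: [180.0, -0.0, 169.8]
force: [-0.2, -0.3, -1.7]
gripper_width: 28.7
gripper_force: 25.0
```

move_arm --plan '[{"tx": 0, "ty": 0, "tz": 0.05, "wx": 0, "wy": 0, "wz": 0}, {"tx": 0, "ty": 0, "tz": 0, "wx": 0, "wy": 0, "wz": 0}, {"tx": 0, "ty": 0, "tz": 0, "wx": 0, "wy": 0, "wz": 0}]'

```text
time_s: 13.88
ee_pos: [433.9, 326.5, 8.9]
ee_rot: [180.0, 0.0, 169.8]
force: [-0.2, -0.7, -0.8]
gripper_width: 28.5
gripper_force: 25.0
```

move_arm --plan '[{"tx": 0, "ty": 0, "tz": 0, "wx": 0, "wy": 0, "wz": 0}, {"tx": 0, "ty": 0, "tz": 0, "wx": 0, "wy": 0, "wz": 0}, {"tx": 0, "ty": 0, "tz": 0, "wx": 0, "wy": 0, "wz": 0}, {"tx": 0, "ty": 0, "tz": 0, "wx": 0, "wy": 0, "wz": 0}, {"tx": 0, "ty": 0, "tz": 0, "wx": 0, "wy": 0, "wz": 0}, {"tx": 0, "ty": 0, "tz": 0, "wx": 0, "wy": 0, "wz": 0}]' --gripper 5.2

```text
time_s: 14.38
ee_pos: [433.8, 326.4, 8.8]
ee_rot: [180.0, 0.0, 169.8]
force: [-0.1, 0.1, 0.2]
gripper_width: 52.1
gripper_force: 0.0
```

move_arm --plan '[{"tx": 0, "ty": 0, "tz": -1, "wx": 0, "wy": 0, "wz": 0}, {"tx": 0, "ty": 0, "tz": -2, "wx": 0, "wy": 0, "wz": 0}, {"tx": 0, "ty": 0, "tz": -3, "wx": 0, "wy": 0, "wz": 0}, {"tx": 0, "ty": 0, "tz": -3, "wx": 0, "wy": 0, "wz": 0}, {"tx": 0, "ty": 0, "tz": -3, "wx": 0, "wy": 0, "wz": 0}, {"tx": 0, "ty": 0, "tz": -3, "wx": 0, "wy": 0, "wz": 0}, {"tx": 0, "ty": 3, "tz": -2, "wx": 0, "wy": 0, "wz": 0}, {"tx": 0, "ty": 4, "tz": 0, "wx": 0, "wy": 0, "wz": 0}, {"tx": 0, "ty": 4, "tz": 0, "wx": 0, "wy": 0, "wz": 0}, {"tx": 0, "ty": 2, "tz": 0, "wx": 0, "wy": 0, "wz": 0}, {"tx": 0, "ty": 0, "tz": 0, "wx": 0, "wy": 0, "wz": 0}, {"tx": 0, "ty": 0, "tz": 0, "wx": 0, "wy": 0, "wz": 0}]'

```text
time_s: 15.38
ee_pos: [456.4, 454.8, 178.8]
ee_rot: [-180.0, -0.0, 169.9]
force: [-0.1, -0.5, 0.1]
gripper_width: 51.5
gripper_force: 0.0
```

```bash
python3 - <<'E'
from h import *
s=env.state(); print(s["time_s"],s["gripper_width"],s["ee_pos"],s["force"])
g=grab_frame("scene"); f=grab_frame("top")
B=[b[0] for b in blobs(f,(3,130,80),(16,255,255),25)[0] if 120<b[0][0]<195 and 265<b[0][1]<340]; print(B,[onz(f,*b,32).round(0).tolist() for b in B])
cv2.imwrite("pics/e1.png",np.hstack([g["color"][130:400,240:600],f["color"][130:400,100:500]])[:,:,::-1])
E
```

```text
15.3833 51.50981570639355 [456.38024373 454.793284   178.78291843] [-0.09716729 -0.49927331  0.14082207]
[[158.0, 290.5], [151.8, 314.5]] [[462.0, 320.0, 32.0], [405.0, 332.0, 32.0]]
```

View pics/e1.png

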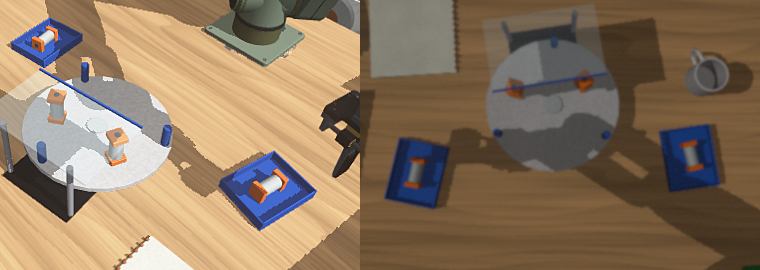

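The sample lies flat and centred in the empty tray, with its middle at about (433,326). The standing samples are upright on the deck, and the mug and the other sample are where they were.

```bash
python3 -c "
from h import *
print(env.job_done())"
```

```text
the job is handed in; nothing more can be done
None
```

I turned the fallen sample out from under the cover without touching it, lifted it off and laid it level and centred in the empty tray; the final pictures show nothing else disturbed, and I handed the job in at about 15 s (no verdict returned).

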